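# Read a test cassette under the hand lens

### The arm

A 7-joint arm with a two-finger parallel gripper is mounted at the origin on the work surface. World frame = base frame: x ahead of the robot, y to its left, z up, the work surface at z = 0. Lengths are in m, angles in degrees, forces in N, time in s.
With the tool pointing down it reaches from about 0.425 to 0.875 m from the base axis. Payload 4.7 kg.
Tool frame: the origin (TCP) lies on the mounting face of the last link; the fingertips stand 182 mm ahead of it and the grasp point (between the pads) lies 164 mm ahead of it; z points along the fingers, x is the direction in which the jaws open and shut, and the axes are right-handed (so a half turn about z gives the same grasp; the last joint's range is limited). The gripper opens to 87 mm and grips with 3 to 60 N. Pads are 19 mm wide; open, the fingers measure 117 mm over their backs; the gripper's body (75 mm by 190 mm) begins 51 mm behind the grasp point.
Start: joints at [-70.182, 18.392, -4.016, 83.108, 1.295, 78.541, -3.26], TCP at [0.212, 0.615, 0.405] pointing down, gripper open.
Joint ranges: [-163.93, 163.93], [-17.29, 119.83], [-79.2, 71.16], [3.27, 140.29], [-89.18, 269.18], [5.43, 117.66], [-154.24, 154.24]. Speed limits (degrees/s): [147.25, 147.25, 180, 180, 180, 180, 180].

### API

Orientations are given as [roll, pitch, yaw] about the fixed x, y, z axes, in that order (R = Rz(yaw) Ry(pitch) Rx(roll)).
In Python, from cell import status, cams, env, outline_of, landmark_of gives the robot as it stands. The module is installed in compiled form; this text tells all that it offers.
- The arm moves only by the tool jog_arm, never from a script. Its argument "rows" is a list of rows, each a list of 7 numbers: the closure, from 0 (fully open) to 1 (shut), then the shift along the tool's x, y, z in m, then the turn, a rotation vector about the tool's x, y, z in degrees. A call has 1 to 12 rows; each row shifts and turns the commanded pose from where the row before left it, along the tool's axes as they then stand; what a row does not reach is not made up. A row lasts 1/12 s, in which the tool goes at most 41.7 mm and 7.16 degrees, less where a joint would pass 70% of its speed; a pose out of reach is approached as far as the arm can. A call with a gripper value outside its range is refused whole. The fingers move at their own pace and stop on an object; "grip_force" is the grip in N (left out, the last holds). Time passes only in rows, so rows that do not move let the fingers close. It gives the time, the measured TCP pose, the force and the opening at its end, in the units of the state.
- status.get_obs(): the state, without advancing time (a new reading comes with each control period).
- cams.read_camera(name): name is "scene" or "top" or "wrist"; returns (picture, depth): 420x560x3 uint8, red, green, blue; 420x560 float32, m along the optical axis (not along the pixel's ray), 0 where there is no reading.
- cams.camera_params(name): a dict with "vfov" (degrees; the focal length in pixels is half the picture's height over the tangent of half this angle, whatever the lens; pixels are square), "cx", "cy" (the principal point, pixels), "eye" and "attitude" of the camera in the world. Camera axes: x right, y up, looking along -z (the intrinsics and any distortion apply to the point x, -y, -z); pixel columns grow to the right and rows downward; lengths in m; the calibration is good to about 2 mm. A picture is of the moment at which its call begins: read the wrist's pose just before it. camera_params takes no time and is no camera call; for the wrist camera it gives the pose at the moment of the call.
- env.sign_off(): hands the job in, once; it reports no verdict.
Trained networks look in the newest picture that a camera, given by its name, has taken for a name from the list of things; names that differ only in an ending like _2 or _b are one class to them, and where a whole thing is asked for, a point or a joint stands for the part that bears it (a point fixed in the world has none). Each returns a list of dicts, best first, with "conf" (0 to 1); they miss things now and then, are a little off and sometimes report something else, mostly with a low value. They report only what shows in the picture. A call takes as long as a camera call. They do not tell look-alikes from the thing itself.
- outline_of(camera, name): "pixels" (420x560 bool, what is visible of it) and "box" ([left, top, right, bottom] in pixels, round what is visible of it).
- landmark_of(camera, name): "position" ([row, column] in pixels: a listed point, or the origin of a listed thing).
The state is a dict: "time_s": time; "qpos": joint angles; "joint_velocities": joint speeds; "effort": joint torques, N m; "tool_pos": TCP position; "tool_rot": TCP orientation; "force": force on the tool from outside, world axes, zero at the start; "wrist_torque": the same for the moment, N m; "grip_width": finger opening in m.
Only numpy, scipy, OpenCV 4.12 (cv2) and the standard library are available. Lean on these libraries where they do the work, as an engineer would, in place of code of your own. Each camera call takes 0.05 s, during which the arm holds its last target. There are 200 camera calls.

### The job

Lay the narrow test cassette, window up, in the middle of the inspection stand's round stage plate and let go of it. Then pick up the hand lens and, carrying it level, hold it centred over the cassette's result window at the focal height marked by the stop collar on the column: level, the underside of the lens frame as high as the top of the collar, the lens touching nothing but your gripper. Finish still holding the lens there, quite still, with the cassette on the plate and the other things on the bench left where they were.

Things in the scene. Friction and masses are not known exactly. Their poses are not given: they have to be found in the camera images.
- cassette: narrow white plastic test cassette, 75 x 24 mm and 7 mm thick, 16 g, lying loose on the bench, window up. Origin at the centre of its underside; x along its length towards the end with three ribs, z up out of the windowed face.
- window (a point): centre of the cassette's result window (17 x 5.5 mm, with two thin lines), on its top face: 8 mm from the cassette's centre along its +x, 7 mm above its underside.
- loupe: grey hand lens lying flat and loose on the bench, about 130 g. Origin at the centre of the underside of the round lens frame; z up through the lens. Frame 82 mm across, 14 mm high, glass 71 mm across. A straight flat-sided handle, 22 mm wide and 18 mm high, its underside flush with the frame's, runs along -x from 53 to 161 mm from the origin, after a short neck 18 mm wide.
- loupe_handle (a point): middle of the handle's cross-section, 80 mm from the lens centre along the loupe's -x and 9 mm above its underside; close to the balance point, about 69 mm from the lens centre.
- stage (a point): centre of the round black stage plate (100 mm across, flush with the stand's base), on its top surface, 18 mm above the bench. x points to the column; z up. The upright steel column, 25 mm across, stands 115 mm away along +x; a small lamp on its top overhangs to 58 mm from this point along +x, 275 to 320 mm above the plate.
- stand: the fixed inspection stand; origin under the centre of the stage plate at bench level, axes as for stage. Its light grey base plate, 215 x 170 mm and 18 mm high, reaches from here 75 mm along -x, 140 mm along +x and 85 mm either way along y.
- collar_top (a point): centre, on the column's axis, of the top face of the dark stop collar (ring 44 mm across, 16 mm high, with a thumbscrew reaching 42 mm out on the side away from the plate), fixed on the column 100 to 150 mm above the stage plate; its top face marks the focal height. z up.
- collar: the same collar; origin at the centre of its underside, 16 mm below its top.
- panel: bystander: wide white cassette, 75 x 60 x 7 mm, with three windows. Origin under its centre.
- bottle: bystander: capped bottle, 54 mm across, 115 mm high. Origin under its centre.
- timer: bystander: white bench timer, 68 x 68 x 20 mm. Origin under its centre.
Things that resemble listed ones, but are neither listed nor needed, are in the scene too. Several things look just like the loupe: the one meant starts farthest from the robot's base.

How it is judged (in metres and radians):
On the way, in this order (a step that is already met when the one before it is completed fails the run):
1. the cassette lies flat, window up, in the middle of the stage plate, let go (horizontal distance between cassette and stage below 0.015 m and z of cassette in the frame of stage below 0.004 m and angle between cassette's own z axis and vertical below 0.1 rad and contact force between cassette and stand above 0.03 N and contact force between the fingers and cassette below 0.02 N and linear speed of cassette below 0.02 m/s), for 0.2 s.
2. the lens is picked up off the bench (height (world z) of loupe above 0.05 m and contact force between the fingers and loupe above 0.5 N), for 0.2 s.
At the end, for the whole second after the job is handed in: Lens gripped, still, level within 0.1 rad, within 12 mm of plumb over the window, frame underside within 8 mm of the collar top's height, clear of stand, collar, cassette; cassette released, flat, window up, centre within 15 mm of the plate centre; bystanders moved less than 20 mm (horizontal distance between loupe and window below 0.012 m and z of loupe in the frame of collar_top between -0.008 and 0.008 m and angle between each of loupe, cassette's own z axis and vertical below 0.1 rad and linear speed of loupe below 0.02 m/s and angular speed of loupe below 0.1 rad/s and contact force between the fingers and loupe above 0.5 N and contact force between loupe and stand below 0.05 N and contact force between loupe and collar below 0.05 N and contact force between loupe and cassette below 0.05 N and horizontal distance between cassette and stage below 0.015 m and z of cassette in the frame of stage below 0.004 m and contact force between cassette and stand above 0.03 N and contact force between the fingers and cassette below 0.02 N and distance of each of panel, bottle, timer from where it was at the start of the episode below 0.02 m); the arm keeps its last pose, push and grip.
It fails at once if a bystander is moved by more than 20 mm (distance of any of panel, bottle, timer from where it was at the start of the episode above 0.02 m).
It fails at once if the lens is tipped by more than 0.4 rad (23 degrees) (angle between loupe's own z axis and vertical above 0.4 rad).
It also fails if it takes over 64 s, if anything falls off the work surface, if the arm or the gripper's body presses on something with over 40 N, if the wrist force passes 120 N, or if a joint passes its speed limit or range.

## Working session

There is one attempt and no reset: what is moved stays moved. The work goes in short steps, Python scripts to look and compute and a tool call to move; the robot and the scene stay as the last step left them, time stands still between calls to the robot, and variables do not carry over. Pictures are saved under pics/ and viewed, about 8 in all and at most 12, crops included, and the job is handed in when it is done.

Besides the shell and the picture viewer there is one more tool, called after ">>>" by a JSON object that holds its "method" and its "body". jog_arm: Moves the arm, as the interface text tells. Its arguments: {"type":"object","properties":{"rows":{"type":"array"},"grip_force":{"type":"number"}},"required":["rows"]}

```bash
mkdir -p pics
cat > h.py <<'E'
import numpy as np, cv2
from cell import status, cams, env, outline_of, landmark_of
from scipy.spatial.transform import Rotation as R
def rot(a):
    a=np.array(a,float)
    if a.shape==(3,3): return a
    if a.size==4: return None
    return R.from_euler('xyz',a,degrees=True).as_matrix()
def unproj(p,px,d=None,z=None):
    """px=[row,col]; depth d or world height z"""
    f=210/np.tan(np.radians(p['vfov'])/2)
    u=np.array([[[(px[1]-p['cx'])/f,(px[0]-p['cy'])/f]]],float)
    x,y=u[0,0]
    M=rot(p['attitude']); e=np.array(p['eye'])
    r=M@np.array([x,-y,-1.])
    if d is None: d=(z-e[2])/r[2]
    return e+r*d
def save(n,img): cv2.imwrite('pics/'+n+'.png',img[:,:,::-1])
E
python3 - <<'E'
from h import *
print(status.get_obs())
ims=[]
for c in ['scene','top','wrist']:
    p=cams.camera_params(c); print(c,p)
    im,d=cams.read_camera(c); save(c,im); np.savez('pics/'+c+'.npz',im=im,d=d)
    if c=='wrist': continue
    for n in ['cassette','window','loupe','loupe_handle','stage','collar_top','panel','bottle','timer','stand']:
        L=landmark_of(c,n)
        for l in L[:5]:
            r,q=l['position']; ri,qi=int(np.clip(r,0,419)),int(np.clip(q,0,559))
            print(c,n,round(l['conf'],2),np.round([r,q],1),np.round(unproj(p,(r,q),d[ri,qi]),3))
E
```

```text
{'time_s': 0.0, 'qpos': array([-70.18325099,  18.43952999,  -4.01644047,  83.17535586,
         1.29482685,  78.54227756,  -3.26056037]), 'joint_velocities': array([ 0.07249653,  0.04023302,  0.042382  , -0.01235207,  0.06704569,
        0.1180894 ,  0.04790168]), 'effort': array([ 7.17745752e-04, -4.91285920e+01, -4.03518844e-01, -3.12531281e+01,
       -6.38337526e-02,  4.36959090e-02,  1.94925674e-04]), 'tool_pos': array([0.21166761, 0.61434566, 0.403652  ]), 'tool_rot': array([1.79994591e+02, 1.11922182e-01, 7.09932731e+01]), 'force': array([-0.54802374, -0.14892501, -0.01530448]), 'wrist_torque': array([ 0.00673529, -0.01303502,  0.02030086]), 'grip_width': 0.08707305755803696}
scene {'vfov': 49.47534937845341, 'cx': 278.00728625080853, 'cy': 206.7171701929663, 'eye': array([1.06335177, 0.63482785, 1.03265196]), 'attitude': array([ 43.43584313,   1.12293315, 137.23047178])}
scene cassette 0.85 [323.7 372.9] [0.521 0.365 0.009]
scene window 0.74 [323.8 370.9] [0.523 0.361 0.005]
scene loupe 0.87 [151.7 268.6] [ 0.262 -0.31   0.007]
scene loupe 0.72 [186.2 214.2] [ 0.507 -0.301  0
[... 1102 characters left out ...]
4 -0.329  0.018]
top loupe_handle 0.89 [247.1 386. ] [ 0.436 -0.262  0.017]
top loupe_handle 0.75 [272.9 251.1] [0.359 0.108 0.019]
top stage 0.64 [177.2 292.2] [ 0.627 -0.001  0.021]
top collar_top 0.66 [125.9 281.4] [0.724 0.03  0.167]
top panel 0.68 [149.4 383.3] [ 0.717 -0.262  0.007]
top bottle 0.62 [152.7 198.2] [0.682 0.258 0.062]
top timer 0.7 [145.7 387.6] [ 0.729 -0.275  0.004]
top timer 0.59 [255.8 317.6] [ 0.408 -0.074  0.02 ]
top stand 0.67 [179.3 293.1] [ 0.622 -0.003  0.017]
wrist {'vfov': 65.1577413978976, 'cx': 274.39785200323, 'cy': 207.94613782825334, 'eye': array([0.14118134, 0.63759746, 0.38442171]), 'attitude': array([-1.56968056e+01,  2.68034697e-03,  7.09467397e+01])}
```

View pics/scene.png

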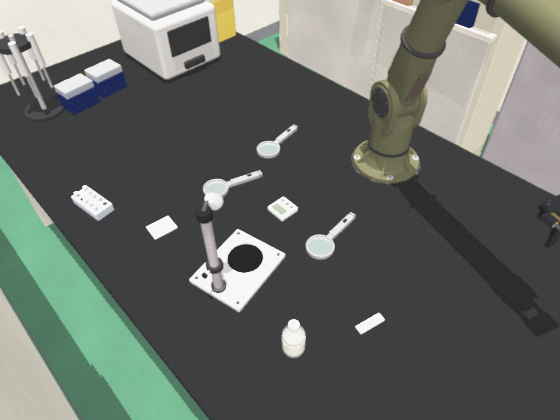

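View pics/top.png

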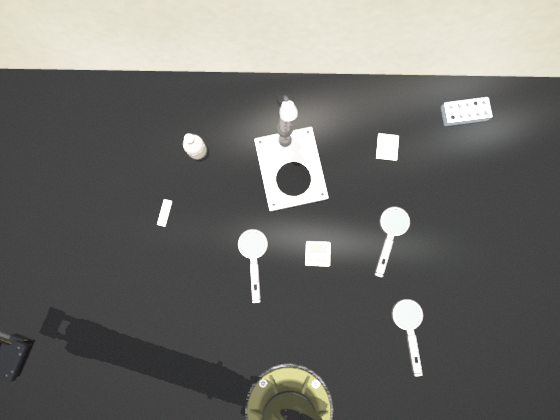

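The scene and top pictures show the narrow cassette (top: row 212, col 165), the stage (row 178, col 293), and three lenses. The one farthest from the base is at top row 221, col 395, about (0.507, -0.29). I'm moving over the cassette for a wrist view.

>>> {"method": "jog_arm", "body": {"rows": [[0,-0.0114,0.0293,0.0045,0,0,0],[0,-0.0114,0.0293,0.0045,0,0,0],[0,-0.0114,0.0293,0.0045,0,0,0],[0,-0.0114,0.0293,0.0045,0,0,0],[0,-0.0114,0.0293,0.0045,0,0,0],[0,-0.0114,0.0293,0.0045,0,0,0],[0,-0.0114,0.0293,0.0045,0,0,0],[0,-0.0114,0.0293,0.0045,0,0,0],[0,-0.0114,0.0293,0.0045,0,0,0],[0,-0.0114,0.0293,0.0045,0,0,0],[0,-0.0114,0.0293,0.0045,0,0,0],[0,-0.0114,0.0293,0.0045,0,0,0]]}}

```text
time_s: 2.15
tool_pos: [0.5006, 0.3696, 0.3508]
tool_rot: [180.0, -0.0, 71.0]
force: [0.0, 0.3, -0.5]
grip_width: 0.087
```

>>> {"method": "jog_arm", "body": {"rows": [[0,0,0,0,0,0,0],[0,0,0,0,0,0,0],[0,0,0,0,0,0,0]]}}

```text
time_s: 2.4
tool_pos: [0.4994, 0.371, 0.3508]
tool_rot: [-180.0, -0.0, 71.0]
force: [-0.1, 0.2, 0.1]
grip_width: 0.0872
```

```bash
cat >> h.py <<'E'
def go(tgt,yaw=None):
    "print tool-frame shift and yaw turn (about tool z) to reach TCP tgt"
    s=status.get_obs(); M=rot(s['tool_rot'])
    print('shift tool',np.round(M.T@(np.array(tgt)-s['tool_pos']),4), 'rot',np.round(s['tool_rot'],2))
    if yaw is not None: print('turn',np.round((M.T@[0,0,1])[2]*((yaw-s['tool_rot'][2]+180)%360-180),2))
def maskfit(p,m,z):
    "min-area rect of a mask unprojected on plane z"
    k=max(cv2.findContours(m.astype(np.uint8),cv2.RETR_EXTERNAL,cv2.CHAIN_APPROX_NONE)[0],key=cv2.contourArea)[:,0]
    P=np.array([unproj(p,(r,c),z=z)[:2] for c,r in k],np.float32)
    (c,wh,a)=cv2.minAreaRect(P*1000)
    if wh[0]<wh[1]: wh=wh[::-1]; a-=90
    return np.round(c,1),np.round(wh,1),round(a,1)
E
python3 - <<'E'
from h import *
s=status.get_obs(); print(s['tool_pos'],s['tool_rot'])
p=cams.camera_params('wrist'); im,d=cams.read_camera('wrist'); save('w1',im)
for n in ['cassette','window']:
  for l in landmark_of('wrist',n)[:3]:
    r,q=l['position']; print(n,round(l['conf'],2),np.round([r,q],1),np.round(unproj(p,(r,q),d[int(r),int(q)]),4),np.round(unproj(p,(r,q),z=0.007),4))
for l in outline_of('wrist','cassette')[:2]:
  m=l['pixels']; print(l['conf'],l['box'],maskfit(p,m,0.007)); print('top z pct',[np.round(np.percentile([unproj(p,(r,c),d[r,c])[2] for r,c in np.argwhere(m)],k),4) for k in(10,50,90)])
p=cams.camera_params('top')
im,d=cams.read_camera('top')
for l in outline_of('top','cassette')[:2]: print('top',l['conf'],maskfit(p,l['pixels'],.007))
E
```

```text
[0.49936292 0.37102008 0.35075812] [-1.79957220e+02 -2.46396922e-02  7.09836992e+01]
cassette 0.62 [217.3 270.4] [0.5227 0.3574 0.0066] [0.5226 0.3575 0.007 ]
window 0.77 [221.2 269.4] [0.5263 0.3551 0.0067] [0.5262 0.3551 0.007 ]
0.75 [252.7, 182.4, 291.5, 251.9] (array([520.1, 358.6]), array([75.4, 25.8]), -11.4)
top z pct [np.float64(0.0052), np.float64(0.0065), np.float64(0.0074)]
```

View pics/w1.png

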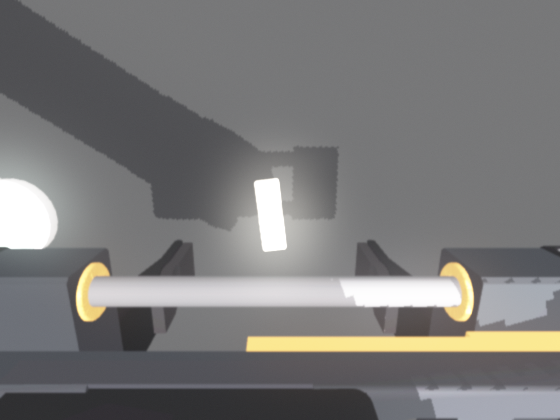

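The wrist view shows the cassette at about row 216, col 271, overexposed, so I'm checking for window and rib contrast and which end is +x.

Run:
```python
from h import *
p=cams.camera_params('wrist')
im=cv2.imread('pics/w1.png'); c=im[172:262,242:302].astype(float); print(c.min(),c.max(),np.percentile(c,[60,80,95]))
s=cv2.imread('pics/scene.png')[305:340,345:395].astype(float); t=cv2.imread('pics/top.png')[190:235,145:185].astype(float)
def st(a,w,lo=150):
    a=np.clip((a-lo)/(255-lo),0,1)**3*255; return cv2.resize(a.astype(np.uint8),(w,int(w*a.shape[0]/a.shape[1])),interpolation=cv2.INTER_NEAREST)
A=[st(c,260,200),st(s,260),st(t,260)]
H=max(a.shape[0] for a in A); cv2.imwrite('pics/crop1.png',np.hstack([cv2.copyMakeBorder(a,0,H-a.shape[0],0,5,0) for a in A]))
```

```text
115.0 255.0 [184. 255. 255.]
```

View pics/crop1.png

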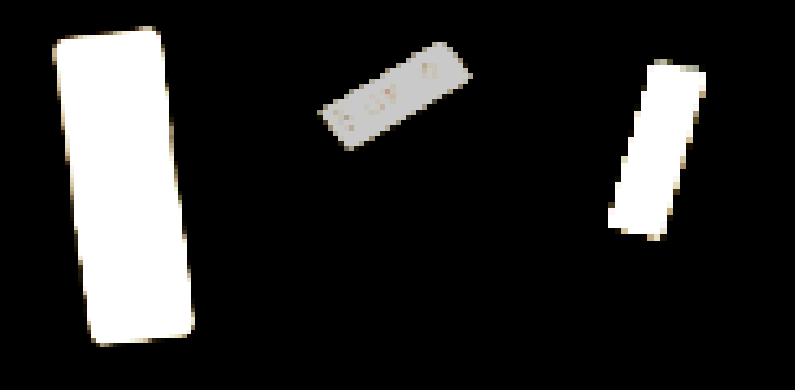

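In the scene crop, which is not saturated, the sample well is upper right, the window is mid-left and the ribs are lower left. So the ribs point to world +x, slightly -y, giving a yaw of about -11.4°. I'm moving above it, aligned, and checking from a lower view.

>>> {"method": "jog_arm", "body": {"rows": [[0,-0.00125,0.006,0.0252,0,0,0],[0,-0.00125,0.006,0.0252,0,0,0],[0,-0.00125,0.006,0.0252,0,0,0],[0,-0.00125,0.006,0.0252,0,0,0],[0,0,0,0,0,0,-3.8],[0,0,0,0,0,0,-3.8],[0,0,0,0,0,0,0],[0,0,0,0,0,0,0]]}}

```text
time_s: 3.37
tool_pos: [0.5206, 0.3586, 0.2502]
tool_rot: [180.0, -0.0, 78.5]
force: [-0.3, -0.2, -0.4]
grip_width: 0.0871
```

Run:
```python
from h import *
s=status.get_obs(); print(s['tool_pos'],s['tool_rot'])
p=cams.camera_params('wrist'); im,d=cams.read_camera('wrist'); save('w2',im)
for l in outline_of('wrist','cassette')[:2]:
  m=l['pixels']; print(l['conf'],l['box'],maskfit(p,m,0.007)); print('top z pct',[np.round(np.percentile([unproj(p,(r,c),d[r,c])[2] for r,c in np.argwhere(m)],k),4) for k in(10,50,90)])
go([.5205,.3585,.184])
```

```text
[0.52055471 0.35855496 0.25016832] [ 1.79992416e+02 -2.74360647e-02  7.85204375e+01]
0.88 [254.7, 174.2, 298.1, 271.8] (array([520.3, 358.2]), array([74.4, 23.4]), -12.2)
top z pct [np.float64(0.0056), np.float64(0.0066), np.float64(0.0075)]
shift tool [-0.0001 -0.0002  0.0665] rot [ 1.7997e+02 -5.0000e-02  7.8530e+01]
```

>>> {"method": "jog_arm", "body": {"rows": [[0,0,0,0.02,0,0,0],[0,0,0,0.02,0,0,0],[0,0,0,0.016,0,0,0.7],[0,0,0,0.01,0,0,0],[0,0,0,0,0,0,0],[0,0,0,0,0,0,0]]}}

```text
time_s: 3.97
tool_pos: [0.5208, 0.3584, 0.1844]
tool_rot: [180.0, -0.0, 77.9]
force: [-0.2, -0.4, -0.4]
grip_width: 0.0869
```

>>> {"method": "jog_arm", "body": {"rows": [[1,0,0,0,0,0,0],[1,0,0,0,0,0,0],[1,0,0,0,0,0,0],[1,0,0,0,0,0,0],[1,0,0,0,0,0,0],[1,0,0,0,0,0,0],[1,0,0,0,0,0,0],[1,0,0,0,0,0,0],[1,0,0,0,0,0,0],[1,0,0,0,0,0,0]], "grip_force": 12}}

```text
time_s: 4.8
tool_pos: [0.5207, 0.3582, 0.184]
tool_rot: [180.0, -0.0, 77.9]
force: [0.0, -0.3, -0.1]
grip_width: 0.0282
```

>>> {"method": "jog_arm", "body": {"rows": [[1,0,0,0,0,0,0],[1,0,0,0,0,0,0],[1,0,0,0,0,0,0],[1,0,0,0,0,0,0]]}}

```text
time_s: 5.13
tool_pos: [0.5207, 0.3582, 0.184]
tool_rot: [180.0, -0.0, 77.9]
force: [1.3, 0.3, 0.2]
grip_width: 0.0236
```

Gripped at 23.6 mm. I'm lifting, then measuring the stage and collar from the fixed cameras.

>>> {"method": "jog_arm", "body": {"rows": [[1,0,0,-0.01,0,0,0],[1,0,0,-0.028,0,0,0],[1,0,0,-0.036,0,0,0],[1,0,0,-0.036,0,0,0],[1,0,0,-0.036,0,0,0],[1,0,0,0,0,0,0]]}}

```text
time_s: 5.63
tool_pos: [0.5227, 0.3593, 0.3398]
tool_rot: [179.5, -0.6, 77.9]
force: [1.1, 0.7, 1.2]
grip_width: 0.0236
```

Run:
```python
from h import *
s=status.get_obs(); print(s['tool_pos'],s['grip_width'])
box={'top':(150,265,210,325),'scene':(235,225,280,270)}
for c in ['top','scene']:
    p=cams.camera_params(c); z=np.load(f'pics/{c}.npz'); im,d=z['im'],z['d']
    # stage: dark blob enclosed by light base
    r0,c0,r1,c1=box[c]; m=np.zeros((420,560),np.uint8)
    m[r0:r1,c0:c1]=(im.max(2)[r0:r1,c0:c1]<120)
    n,lab,st,_=cv2.connectedComponentsWithStats(m)
    seed=(178,293) if c=='top' else (258,247)
    b=lab==lab[seed]; print(c,'stage px',b.sum(),'box',st[lab[seed]])
    k=max(cv2.findContours(b.astype(np.uint8),cv2.RETR_EXTERNAL,cv2.CHAIN_APPROX_NONE)[0],key=cv2.contourArea)[:,0]
    P=np.array([unproj(p,(r,q),z=.018)[:2]*1000 for q,r in k],np.float32)
    (cc,rad)=cv2.minEnclosingCircle(P); e=cv2.fitEllipse(P); print(' circle',np.round(cc,1),round(2*rad,1),'ellipse',np.round(e[0],1),np.round(e[1],1))
    print(' plate z',np.median([unproj(p,(r,q),d[r,q])[2] for r,q in np.argwhere(b)]))
    im2,d2=cams.read_camera(c); save(c+'2',im2)
    for nm in ['stand','collar']:
        for l in outline_of(c,nm)[:1]:
            m=l['pixels']; Q=np.array([unproj(p,(r,q),d2[r,q]) for r,q in np.argwhere(m) if d2[r,q]>0])
            print(nm,l['conf'],l['box'],'z pct',np.round(np.percentile(Q[:,2],[2,10,50,90,98]),3))
            if nm=='stand':
                g=Q[abs(Q[:,2]-.018)<.006]; rr=cv2.minAreaRect((g[:,:2]*1000).astype(np.float32)); print(' base',rr)
                g=Q[(Q[:,2]>.06)&(Q[:,2]<.28)]
                for h in np.arange(.06,.28,.02):
                    q=g[(g[:,2]>=h)&(g[:,2]<h+.02)]
                    if len(q)>3: print('  col',round(h,2),len(q),np.round(np.median(q[:,:2],0),3),np.round(np.ptp(q[:,1]),3))
            else: print(np.round(np.median(Q[:,:2],0),3))
    for nm in ['collar_top','collar','stage']:
        for l in landmark_of(c,nm)[:2]:
            r,q=l['position']; print(nm,round(l['conf'],2),np.round([r,q],1),np.round(unproj(p,(r,q),d2[int(r),int(q)]),3))
cr=cv2.resize(cv2.imread('pics/scene2.png')[195:310,185:290],None,fx=5,fy=5,interpolation=cv2.INTER_CUBIC); cv2.imwrite('pics/crop2.png',cr)
```

```text
[0.52267853 0.35927508 0.33981634] 0.023605804119477165
top stage px 889 box [277 162  34  34 889]
 circle [624.7  -3.5] 96.5 ellipse [624.8  -3.3] [92.9 93.9]
 plate z 0.019000006928298507
stand 0.86 [251.4, 89.8, 330.1, 210.5] z pct [0.013 0.016 0.019 0.204 0.332]
 base ((655.0596313476562, 5.474540710449219), (215.90528869628906, 169.78392028808594), 13.204891204833984)
  col 0.06 17 [0.724 0.024] 0.022
  col 0.1 7 [0.715 0.026] 0.024
  col 0.12 27 [0.726 0.024] 0.023
  col 0.14 24 [0.725 0.024] 0.02
  col 0.16 24 [0.725 0.023] 0.022
  col 0.18 28 [0.724 0.026] 0.022
  col 0.2 8 [0.725 0.03 ] 0.015
collar 0.68 [276.6, 127.5, 296.1, 137.3] z pct [0.002 0.074 0.124 0.127 0.129]
[0.727 0.021]
collar_top 0.54 [127.9 281.1] [0.725 0.031 0.15 ]
collar 0.7 [132.4 282.9] [0.722 0.027 0.124]
stage 0.66 [174.6 293.3] [ 0.636 -0.004  0.018]
scene stage px 765 box [228 244  35  29 765]
 circle [624.3  -5.4] 97.4 ellipse [624.3  -5.3] [93.2 95. ]
 plate z 0.019997271246183335
stand 0.67 [190.2, 192.3, 285.9, 315.6] z pct [0.009 0.017 0.02  0.301 0.331]
 base ((652.023681640625, -80.41226196289062), (389.7637023925781, 250.16921997070312), 87.43830871582031)
  col 0.06 42 [0.741 0.032] 0.016
  col 0.08 38 [0.74  0.032] 0.016
  col 0.12 31 [0.741 0.032] 0.014
  col 0.14 54 [0.741 0.032] 0.015
  col 0.16 52 [0.74  0.032] 0.017
  col 0.18 55 [0.741 0.032] 0.017
  col 0.2 64 [0.741 0.032] 0.017
  col 0.22 58 [0.741 0.031] 0.018
  col 0.24 67 [0.741 0.032] 0.017
  col 0.26 67 [0.741 0.032] 0.016
collar 0.53 [201.1, 256.0, 222.6, 278.8] z pct [0.11  0.115 0.124 0.127 0.129]
[0.747 0.035]
collar_top 0.72 [265.9 215.7] [0.741 0.038 0.132]
collar_top 0.69 [348.4 295.7] [0.721 0.296 0.053]
collar 0.62 [264.4 213.7] [0.743 0.033 0.136]
stage 0.93 [258.  247.3] [0.62  0.001 0.018]
stage 0.32 [188.4 214.4] [ 0.513 -0.292  0.009]
```

View pics/crop2.png

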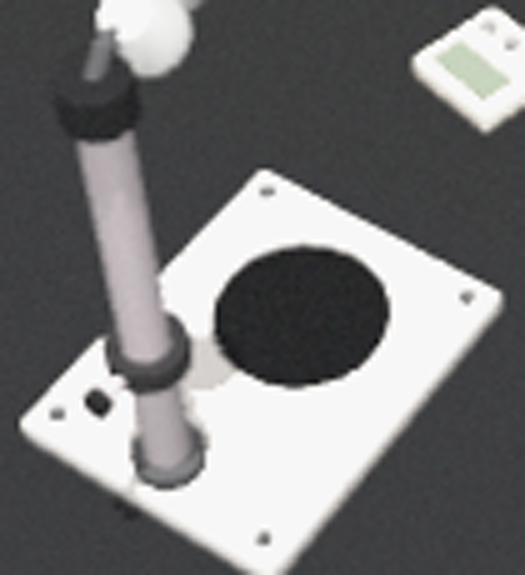

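Stage centre is about (0.624, -0.004), stand yaw 13°, column about (0.736, 0.023), and collar top about 0.127. In the crop the collar sits about halfway up the column, with the lamp above. I'm carrying the cassette over, aiming 4 mm off on the side away from the lamp to leave wrist clearance.

>>> {"method": "jog_arm", "body": {"rows": [[1,-0.0139,0.0072,0,0,0,0],[1,-0.0278,0.0144,0,0,0,0],[1,-0.0278,0.0144,0,0,0,0],[1,-0.0278,0.0144,0,0,0,0],[1,-0.0278,0.0144,0,0,0,0],[1,-0.0278,0.0144,0,0,0,0],[1,-0.0278,0.0144,0,0,0,0],[1,-0.0278,0.0144,0,0,0,0],[1,-0.0278,0.0144,0,0,0,0],[1,-0.0278,0.0144,0,0,0,0],[1,-0.0278,0.0144,0,0,0,0],[1,-0.0278,0.0144,0,0,0,0]]}}

```text
time_s: 7.23
tool_pos: [0.6154, 0.0078, 0.3302]
tool_rot: [180.0, 0.0, 77.8]
force: [-0.0, 0.2, 0.0]
grip_width: 0.0241
```

>>> {"method": "jog_arm", "body": {"rows": [[1,-0.0139,0.0072,0,0,0,0],[1,0,0,0,0,0,0],[1,0,0,0,0,0,0],[1,0,0,0,0,0,0]]}}

```text
time_s: 7.57
tool_pos: [0.6194, -0.0038, 0.3299]
tool_rot: [-180.0, -0.0, 77.9]
force: [-0.0, 1.3, 0.2]
grip_width: 0.0239
```

Run:
```python
from h import *
go([.620,-.0045,.2035])
s=status.get_obs(); print(s['tool_pos'],s['qpos'])
p=cams.camera_params('wrist'); im,d=cams.read_camera('wrist'); save('w3',im)
for n in ['cassette','stage']:
  for l in landmark_of('wrist',n)[:2]:
    r,q=l['position']; print(n,l['conf'],r,q,unproj(p,(r,q),d[int(r),int(q)]))
```

```text
shift tool [-0.0006  0.0008  0.1264] rot [-1.7997e+02 -5.0000e-02  7.7920e+01]
[ 0.61935109 -0.00384091  0.32986401] [-17.25437719  17.57145393  18.40019247  93.92619065  -5.89799873
  69.4732712   80.33583951]
cassette 0.92 262.9 270.0 [ 0.61808503 -0.00700619  0.15232918]
stage 0.56 204.1 276.2 [0.58765816 0.00278681 0.15262666]
```

View pics/w3.png

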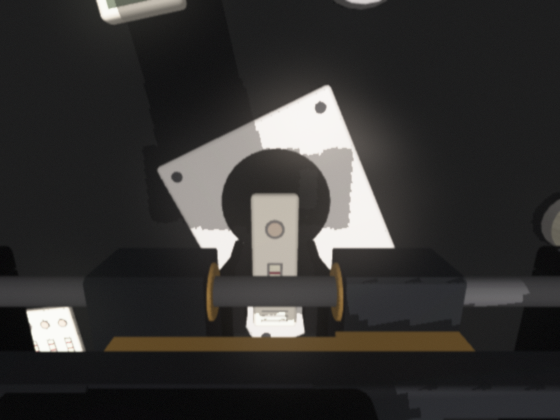

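The wrist picture shows the cassette held straight over the plate, with the well at row 230, col 275 and the window towards the column. I'm lowering it, slowly at the end.

>>> {"method": "jog_arm", "body": {"rows": [[1,0,0,0.02,0,0,0],[1,0,0,0.03,0,0,0],[1,0,0,0.03,0,0,0],[1,0,0,0.025,0,0,0],[1,0,0,0.012,0,0,0],[1,0,0,0.005,0,0,0],[1,0,0,0,0,0,0],[1,0,0,0,0,0,0]]}}

```text
time_s: 8.38
tool_pos: [0.6204, -0.004, 0.2093]
tool_rot: [179.9, -0.0, 77.9]
force: [-0.2, 0.1, 0.5]
grip_width: 0.0238
```

>>> {"method": "jog_arm", "body": {"rows": [[1,0,0,0.002,0,0,0],[1,0,0,0.002,0,0,0],[1,0,0,0.0015,0,0,0],[1,0,0,0,0,0,0],[1,0,0,0,0,0,0]]}}

```text
time_s: 8.8
tool_pos: [0.6197, -0.0043, 0.2027]
tool_rot: [180.0, -0.0, 77.9]
force: [0.5, 0.1, -0.8]
grip_width: 0.024
```

>>> {"method": "jog_arm", "body": {"rows": [[1,0,0,0.0007,0,0,0],[1,0,0,0,0,0,0],[0.6,0,0,0,0,0,0],[0.5,0,0,0,0,0,0],[0.4,0,0,0,0,0,0],[0.3,0,0,0,0,0,0],[0,0,0,0,0,0,0],[0,0,0,0,0,0,0],[0,0,0,0,0,0,0],[0,0,0,0,0,0,0],[0,0,0,0,0,0,0],[0,0,0,0,0,0,0]]}}

```text
time_s: 9.8
tool_pos: [0.6197, -0.0043, 0.2018]
tool_rot: [180.0, -0.0, 77.9]
force: [0.5, 0.1, 0.3]
grip_width: 0.0817
```

>>> {"method": "jog_arm", "body": {"rows": [[0,0,0,-0.01,0,0,0],[0,0,0,-0.03,0,0,0],[0,0,0,-0.035,0,0,0],[0,0,0,-0.035,0,0,0],[0,0,0,-0.03,0,0,0],[0,0,0,-0.01,0,0,0],[0,0,0,0,0,0,0],[0,0,0,0,0,0,0]]}}

```text
time_s: 10.47
tool_pos: [0.6195, -0.0043, 0.352]
tool_rot: [180.0, -0.0, 77.9]
force: [-0.5, -0.6, -0.4]
grip_width: 0.087
```

Run:
```python
from h import *
print(status.get_obs()['tool_pos'])
p=cams.camera_params('wrist'); im,d=cams.read_camera('wrist'); save('w4',im)
for n in ['cassette','window','stage']:
  for l in landmark_of('wrist',n)[:1]:
    r,q=l['position']; print(n,l['conf'],np.round([r,q],1),np.round(unproj(p,(r,q),d[int(r),int(q)]),4))
for l in outline_of('wrist','cassette')[:1]:
  m=l['pixels']; print(l['conf'],l['box'],maskfit(p,m,0.025)); print('z',[np.round(np.percentile([unproj(p,(r,c),d[r,c])[2] for r,c in np.argwhere(m)],k),4) for k in(10,50,90)])
go([.40,-.22,.36],69)
```

```text
[ 0.61950612 -0.00429424  0.35200567]
cassette 0.59 [198.1 267.6] [ 0.6202 -0.0123  0.0242]
window 0.56 [203.4 267.6] [ 0.6254 -0.0134  0.024 ]
stage 0.64 [196.  278.4] [ 0.62   -0.0016  0.0255]
0.92 [259.5, 159.8, 291.9, 235.7] (array([619.5,  -5.5]), array([73.1, 23.6]), -12.7)
z [np.float64(0.0235), np.float64(0.0245), np.float64(0.0255)]
shift tool [-0.257  -0.1691 -0.0094] rot [-1.7982e+02  6.0000e-02  7.7890e+01]
turn 8.89
```

View pics/w4.png

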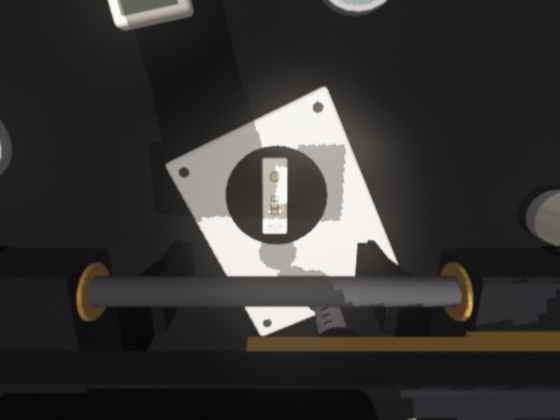

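The cassette is released and lies centred on the plate (rows 158–235, col 275; disk centre 195, 276). It's flat, with its top at about 0.0245 and the window at about (0.627, -0.0065). Next is the far lens.

>>> {"method": "jog_arm", "body": {"rows": [[0,-0.0141,-0.0072,0,0,0,0],[0,-0.0282,-0.0144,0,0,0,0],[0,-0.0282,-0.0144,0,0,0,0],[0,-0.0282,-0.0144,0,0,0,0],[0,-0.0282,-0.0144,0,0,0,0],[0,-0.0282,-0.0144,0,0,0,0],[0,-0.0282,-0.0144,0,0,0,0],[0,-0.0282,-0.0144,0,0,0,0],[0,-0.0282,-0.0144,0,0,0,0],[0,-0.0282,-0.0144,0,0,0,0],[0,-0.0141,-0.0072,0,0,0,4.9],[0,0,0,0,0,0,0]]}}

```text
time_s: 11.72
tool_pos: [0.4166, -0.2533, 0.3512]
tool_rot: [-179.9, 0.0, 72.4]
force: [-0.8, 0.0, 0.2]
grip_width: 0.0869
```

>>> {"method": "jog_arm", "body": {"rows": [[0,0,0,0,0,0,0],[0,0,0,0,0,0,0]]}}

```text
time_s: 11.88
tool_pos: [0.4203, -0.2488, 0.3513]
tool_rot: [-180.0, -0.0, 73.1]
force: [-0.3, 0.1, -0.9]
grip_width: 0.087
```

```bash
cat > m.py <<'E'
from h import *
import sys
s=status.get_obs(); print(s['tool_pos'],s['tool_rot'],s['qpos'])
p=cams.camera_params('wrist'); im,d=cams.read_camera('wrist'); save(sys.argv[1],im)
for n in ['loupe','loupe_handle']:
  for l in landmark_of('wrist',n)[:2]:
    r,q=l['position']; print(n,round(l['conf'],2),np.round([r,q],1),np.round(unproj(p,(r,q),d[int(r),int(q)]),4))
for l in outline_of('wrist','loupe')[:2]:
  m=l['pixels']; Q=np.array([unproj(p,(r,c),d[r,c]) for r,c in np.argwhere(m) if d[r,c]>0]); print(round(l['conf'],2),l['box'],'z',np.round(np.percentile(Q[:,2],[2,10,50,90,98]),4))
  print(' rect(z=.014)',maskfit(p,m,.014))
  k=max(cv2.findContours(m.astype(np.uint8),cv2.RETR_EXTERNAL,cv2.CHAIN_APPROX_NONE)[0],key=cv2.contourArea)[:,0]
  P=np.array([unproj(p,(r,c),z=.016)[:2]*1000 for c,r in k])
  # split: principal direction, handle part by narrow width
  c=P.mean(0); u=np.linalg.svd(P-c)[2][0]
  if u[0]<0: u=-u
  v=np.array([-u[1],u[0]]); a=(P-c)@u; b=(P-c)@v
  for lo in np.arange(a.min(),a.max(),12):
    t=b[(a>=lo)&(a<lo+12)]; print('  ',round(lo),np.round((c+u*(lo+6)+v*(t.max()+t.min())/2),1) if len(t)>1 else '',round(np.ptp(t),1) if len(t) else '')
  print(' axis yaw',np.degrees(np.arctan2(u[1],u[0])))
E
python3 m.py w5
```

```text
[ 0.42032279 -0.24877961  0.35127759] [-1.79965674e+02 -3.25278948e-02  7.31334420e+01] [-2.51315235e+00 -8.28687152e-02  3.02521020e+01  1.10551727e+02
  1.73743015e-02  6.95597031e+01  1.00866287e+02]
loupe 0.9 [275.  259.9] [ 0.5027 -0.2913  0.0088]
loupe 0.86 [ 42.  147.2] [ 0.2557 -0.3179  0.0102]
loupe_handle 0.65 [211.3 261.6] [ 0.4329 -0.2671  0.0165]
loupe_handle 0.19 [275.7 263.9] [ 0.5045 -0.2873  0.0094]
0.73 [100.2, 0.0, 190.1, 88.9] z [0.0065 0.0081 0.0094 0.0133 0.0143]
 rect(z=.014) (array([ 258.6, -319.1]), array([83.6, 69.7]), 73.1)
   -41 [ 240.8 -349.8] 53.6
   -29 [ 248.9 -340.2] 63.6
   -17 [ 254.4 -329.5] 68.0
   -5 [ 258.8 -318.3] 69.9
   7 [ 262.7 -306.9] 70.7
   19 [ 265.3 -295. ] 67.5
   31 [ 269.7 -283.9] 51.9
 axis yaw 67.43113557260584
0.64 [225.7, 122.7, 301.2, 314.2] z [0.0049 0.0085 0.0143 0.0181 0.0191]
 rect(z=.014) (array([ 426.6, -265.5]), array([155.5,  78.6]), -16.9)
   -87 [ 358.5 -242.7] 21.6
   -75 [ 369.9 -246.3] 21.7
   -63 [ 381.4 -249.9] 22.0
   -51 [ 392.7 -254. ] 21.3
   -39 [ 404.3 -257.1] 20.5
   -27 [ 415.7 -260.7] 20.7
   -15 [ 427.2 -264.3] 21.0
   -3 [ 438.6 -268. ] 21.1
   9 [ 449.9 -272. ] 20.3
   21 [ 461.1 -276.6] 37.0
   33 [ 473.  -278.7] 63.2
   45 [ 484.3 -282.8] 75.4
   57 [ 495.7 -286.4] 78.1
 axis yaw -17.73110208296882
```

View pics/w5.png

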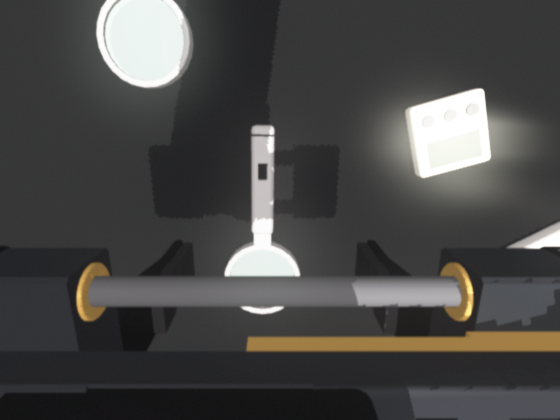

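The far lens is at row 275, col 260, with its handle running up the picture. Axis yaw is -17.8°, lens centre about (0.506, -0.290). I'm moving above the grasp point at 75 mm and rechecking from lower.

>>> {"method": "jog_arm", "body": {"rows": [[0,-0.0032,0.0048,0.022,0,0,0.9],[0,-0.0032,0.0048,0.022,0,0,0],[0,-0.0033,0.0048,0.022,0,0,0],[0,-0.0033,0.0047,0.024,0,0,0],[0,0,0,0,0,0,0],[0,0,0,0,0,0,0]]}}

```text
time_s: 12.58
tool_pos: [0.4339, -0.2673, 0.2607]
tool_rot: [-179.8, 0.0, 72.1]
force: [0.5, -0.2, 0.4]
grip_width: 0.0866
```

```bash
python3 m.py w6 | grep -v '^\s*$'; python3 -c "
from h import *
go([.4348,-.2668,.185],72.2)"
```

```text
[ 0.43385768 -0.26732176  0.26074121] [-1.79801437e+02  1.94963506e-02  7.21370007e+01] [ -0.40818456   9.0989443   31.45001267 113.44184277  -5.44524254
  59.08236743 105.67635744]
loupe 0.7 [305.  278.5] [ 0.4079 -0.2592  0.1652]
loupe_handle 0.62 [217.7 278.4] [ 0.4296 -0.2644  0.0165]
0.93 [44.3, 2.3, 171.7, 52.8] z [0.0044 0.008  0.0096 0.0137 0.0145]
 rect(z=.014) (array([ 280. , -325.3]), array([78.8, 28.5]), 72.1)
   -39 [ 265.1 -354.3] 16.9
   -27 [ 272.3 -344.1] 24.2
   -15 [ 277.6 -333.2] 27.6
   -3 [ 281.6 -321.8] 28.3
   9 [ 284.7 -310.2] 27.1
   21 [ 286.5 -298.2] 23.1
   33 [ 284.9 -285.1] 11.9
 axis yaw 71.80645627658046
0.88 [225.0, 99.1, 330.0, 345.8] z [0.0061 0.0087 0.0155 0.0181 0.0193]
 rect(z=.014) (array([ 413.2, -262. ]), array([126.9,  51.5]), -16.1)
   -69 [ 359.  -242.8] 21.1
   -57 [ 370.4 -246.5] 21.3
   -45 [ 381.7 -250.4] 21.0
   -33 [ 393.1 -254.4] 21.9
   -21 [ 404.6 -257.7] 21.5
   -9 [ 416.2 -260.8] 22.0
   3 [ 427.6 -264.4] 22.2
   15 [ 439.  -268.4] 21.7
   27 [ 450.4 -272.1] 20.5
   39 [ 461.9 -275.4] 41.1
   51 [ 473.2 -279.4] 51.1
 axis yaw -17.645328647016843
shift tool [ 0.0012 -0.0004  0.0783] rot [ 1.7985e+02 -2.0000e-02  7.2130e+01]
turn -0.07
```

Both views agree to within a millimetre, so I'm descending and gripping.

>>> {"method": "jog_arm", "body": {"rows": [[0,0.0005,0,0.02,0,0,0],[0,0,0,0.025,0,0,0],[0,0,0,0.02,0,0,0],[0,0,0,0.009,0,0,0],[0,0,0,0.0015,0,0,0],[0,0,0,0,0,0,0],[0,0,0,0,0,0,0]]}}

```text
time_s: 13.37
tool_pos: [0.4348, -0.2679, 0.1876]
tool_rot: [179.9, 0.0, 72.1]
force: [0.1, 0.4, 0.2]
grip_width: 0.0874
```

>>> {"method": "jog_arm", "body": {"rows": [[1,0,0,0,0,0,0],[1,0,0,0,0,0,0],[1,0,0,0,0,0,0],[1,0,0,0,0,0,0],[1,0,0,0,0,0,0],[1,0,0,0,0,0,0],[1,0,0,0,0,0,0],[1,0,0,0,0,0,0],[1,0,0,0,0,0,0],[1,0,0,0,0,0,0],[1,0,0,0,0,0,0],[1,0,0,0,0,0,0]], "grip_force": 35}}

```text
time_s: 14.37
tool_pos: [0.4341, -0.2674, 0.1862]
tool_rot: [-180.0, -0.0, 72.1]
force: [-0.2, 0.6, -0.8]
grip_width: 0.0216
```

>>> {"method": "jog_arm", "body": {"rows": [[1,0,0,0,0,0,0],[1,0,0,0,0,0,0],[1,0,0,0,0,0,0]]}}

```text
time_s: 14.62
tool_pos: [0.4341, -0.2674, 0.1862]
tool_rot: [-180.0, -0.0, 72.1]
force: [-0.1, 0.5, -0.4]
grip_width: 0.0217
```

The handle is gripped at 21.7 mm. I'm lifting gently.

>>> {"method": "jog_arm", "body": {"rows": [[1,0,0,-0.004,0,0,0],[1,0,0,-0.01,0,0,0],[1,0,0,-0.015,0,0,0],[1,0,0,-0.02,0,0,0],[1,0,0,-0.02,0,0,0],[1,0,0,-0.02,0,0,0],[1,0,0,-0.02,0,0,0],[1,0,0,-0.02,0,0,0],[1,0,0,-0.012,0,0,0],[1,0,0,-0.004,0,0,0],[1,0,0,0,0,0,0],[1,0,0,0,0,0,0]]}}

```text
time_s: 15.62
tool_pos: [0.4338, -0.2673, 0.3306]
tool_rot: [-180.0, -0.0, 72.1]
force: [0.3, 0.1, -2.4]
grip_width: 0.0212
```

>>> {"method": "jog_arm", "body": {"rows": [[1,0.008,0.0007,0,0,0,0],[1,0.016,0.0015,0,0,0,0],[1,0.024,0.0022,0,0,0,0],[1,0.028,0.0025,0,0,0,0],[1,0.028,0.0026,0,0,0,0],[1,0.028,0.0026,0,0,0,0],[1,0.028,0.0026,0,0,0,0],[1,0.028,0.0026,0,0,0,0],[1,0.028,0.0026,0,0,0,0],[1,0.028,0.0026,0,0,0,0],[1,0.024,0.0022,0,0,0,0],[1,0.018,0.0016,0,0,0,0]]}}

```text
time_s: 16.62
tool_pos: [0.5473, 0.0001, 0.3296]
tool_rot: [-179.9, 0.0, 72.3]
force: [0.6, 0.2, -2.1]
grip_width: 0.0217
```

>>> {"method": "jog_arm", "body": {"rows": [[1,0.014,0.0013,0,0,0,0],[1,0.0076,0.0007,0,0,0,0],[1,0,0,0,0,0,0],[1,0,0,0,0,0,0],[1,0,0,0,0,0,0]]}}

```text
time_s: 17.03
tool_pos: [0.5553, 0.0149, 0.331]
tool_rot: [-180.0, 0.1, 72.0]
force: [0.6, 0.1, -1.9]
grip_width: 0.0216
```

```bash
cat > f.py <<'E'
from h import *
import sys
s=status.get_obs(); print(np.round(s['tool_pos'],4),np.round(s['tool_rot'],2),s['grip_width'],s['force'])
tag=sys.argv[1]
for c in ['wrist','top','scene']:
    p=cams.camera_params(c); im,d=cams.read_camera(c); save(c+tag,im); np.savez(f'pics/{c}{tag}.npz',im=im,d=d,**{k:np.array(v) for k,v in p.items()})
    for n in ['loupe','loupe_handle','collar_top','window','collar']:
        for l in landmark_of(c,n)[:3]:
            r,q=l['position']; print(c,n,round(l['conf'],2),np.round([r,q],1),np.round(unproj(p,(r,q),d[int(r),int(q)]),4))
    for l in outline_of(c,'loupe')[:4]:
        m=l['pixels']; Q=np.array([unproj(p,(r,k),d[r,k]) for r,k in np.argwhere(m) if d[r,k]>0])
        Q=Q[Q[:,2]>.08]
        if len(Q)<50: continue
        # plane through loupe pixels
        A=np.c_[Q[:,:2]-Q[:,:2].mean(0),np.ones(len(Q))]; x=np.linalg.lstsq(A,Q[:,2],rcond=None)[0]
        print(c,'loupe',round(l['conf'],2),l['box'],'z',np.round(np.percentile(Q[:,2],[2,10,50,90,98]),4),'tilt',np.round(x[:2],3))
        print('  rect',maskfit(p,m,np.median(Q[:,2])))
    # collar top: depth points near the column
    H,W=d.shape; rr,cc=np.mgrid[0:H,0:W]; f=210/np.tan(np.radians(p['vfov'])/2)
    C=np.stack([(cc-p['cx'])/f,-(rr-p['cy'])/f,-np.ones_like(rr,float)],-1)*d[...,None]
    X=C@rot(p['attitude']).T+np.array(p['eye'])
    e=np.hypot(X[...,0]-.736,X[...,1]-.023); k=(e>.0145)&(e<.0215)&(X[...,2]>.10)&(X[...,2]<.19)&(d>0)
    print(c,'collar ring z',k.sum(),np.round(np.percentile(X[k][:,2],[10,25,50,75,90,98]),4) if k.sum() else '')
    k=(abs(X[...,0]-.64)<.12)&(abs(X[...,1])<.1)&(abs(X[...,2]-.018)<.004)&(im.min(2)>200)&(d>0)
    print(c,'base z',k.sum(),np.median(X[k][:,2]) if k.sum() else '')
E
python3 f.py A
```

```text
[0.5553 0.0149 0.331 ] [-1.7998e+02  5.0000e-02  7.1970e+01] 0.02164742405101397 [ 0.59630874  0.087487   -1.85567099]
wrist loupe 0.55 [ 35.4 336.7] [0.439  0.1058 0.0081]
wrist loupe_handle 0.65 [259.9 274.4] [0.5489 0.0155 0.1625]
wrist window 0.68 [ 75.4 131. ] [ 0.4164 -0.0671  0.0174]
wrist loupe 0.67 [235.4, 89.6, 315.3, 339.0] z [0.1556 0.1584 0.1621 0.1634 0.1644] tilt [-0.029  0.022]
  rect (array([515.7,  26.1]), array([87.5, 22.2]), -17.8)
wrist collar ring z 0 
wrist base z 5443 0.017490802292118857
top loupe 0.81 [242.8 250.6] [0.4417 0.1123 0.0089]
top loupe 0.76 [311.9 406.5] [ 0.2606 -0.3178  0.0071]
top loupe_handle 0.75 [343.4 412.6] [ 0.1797 -0.3286  0.0193]
top loupe_handle 0.73 [270.8 251.3] [0.3645 0.1076 0.0172]
top collar ring z 9 [0.124  0.1245 0.1248 0.1258 0.1262 0.1262]
top base z 82 0.018314591662563107
scene loupe 0.59 [225.2 237.5] [ 0.6319 -0.0092  0.1574]
scene loupe_handle 0.92 [213.6 264.5] [0.6162 0.0834 0.2622]
scene loupe_handle 0.61 [134.9 280.4] [ 0.1627 -0.3557  0.0014]
scene loupe_handle 0.6 [231.8 334.5] [0.3753 0.1034 0.0182]
scene collar_top 0.65 [264.3 218.6] [0.7314 0.0354 0.1276]
scene collar_top 0.59 [346.8 294.9] [0.7232 0.2955 0.0628]
scene window 0.56 [256.7 242.3] [ 0.6286 -0.0103  0.0211]
scene collar 0.62 [264.9 215.2] [0.7404 0.0345 0.1328]
scene loupe 0.8 [222.1, 210.2, 264.1, 240.5] z [0.1486 0.1531 0.1568 0.1614 0.1639] tilt [-0.03   0.008]
  rect (array([622. ,   1.7]), array([104.8,  87.9]), -43.8)
scene collar ring z 122 [0.1139 0.1197 0.1251 0.1269 0.1277 0.1289]
scene base z 1955 0.019256667216652534
```

The lens is held level: handle top measured 0.1625 against 0.163 expected. Bias-corrected collar top is about 0.126, so TCP z should be about 0.3125. I'm lowering and centring.

>>> {"method": "jog_arm", "body": {"rows": [[1,0.0008,-0.0002,0.004,0,0,0],[1,0.0008,-0.0002,0.006,0,0,0],[1,0,0,0.005,0,0,0],[1,0,0,0.003,0,0,0],[1,0,0,0,0,0,0],[1,0,0,0,0,0,0],[1,0,0,0,0,0,0],[1,0,0,0,0,0,0],[1,0,0,0,0,0,0],[1,0,0,0,0,0,0]]}}

```text
time_s: 18.92
tool_pos: [0.5558, 0.0181, 0.3135]
tool_rot: [180.0, -0.0, 72.1]
force: [0.1, 0.3, -1.8]
grip_width: 0.0218
```

```bash
python3 f.py B | grep -v handle
python3 - <<'E'
import cv2
s=cv2.imread('pics/sceneB.png')[190:310,180:300]; cv2.imwrite('pics/crop3.png',cv2.resize(s,None,fx=5,fy=5,interpolation=cv2.INTER_CUBIC))
E
```

```text
[0.5558 0.0181 0.3135] [ 1.7998e+02 -2.0000e-02  7.2090e+01] 0.021841051829834802 [ 0.14721979  0.34845655 -1.84766017]
wrist loupe 0.89 [ 32.7 338.1] [0.4409 0.1065 0.0082]
wrist window 0.51 [ 71.6 120. ] [ 0.4165 -0.0644  0.018 ]
wrist loupe 0.83 [239.2, 91.4, 314.3, 338.2] z [0.1383 0.1409 0.1445 0.1458 0.1467] tilt [-0.035  0.009]
  rect (array([516.4,  29.5]), array([86.8, 21.8]), -17.3)
wrist collar ring z 0 
wrist base z 5098 0.017507878122973636
top loupe 0.82 [310.8 404.6] [ 0.2637 -0.3117  0.0105]
top loupe 0.77 [239.8 249.7] [0.4501 0.1152 0.007 ]
top collar_top 0.5 [125.8 283.4] [0.7208 0.0254 0.1766]
top collar 0.59 [129.9 282. ] [0.5874 0.0249 0.5237]
top collar 0.53 [258.  316.1] [ 0.3838 -0.025   0.5948]
top collar ring z 25 [0.1231 0.1239 0.1249 0.1261 0.1268 0.1272]
top base z 169 0.018457675319369926
scene loupe 0.73 [234.4 238.5] [0.6405 0.0029 0.1385]
scene loupe 0.72 [149.2 269.8] [0.5646 0.0514 0.4038]
scene loupe 0.7 [249.9 314.9] [0.4588 0.1057 0.009 ]
scene collar_top 0.54 [266.7 215.3] [0.7409 0.0341 0.1255]
scene collar_top 0.37 [207.3 285.8] [0.5553 0.0901 0.2437]
scene window 0.77 [255.2 243.8] [ 0.6256 -0.0065  0.0289]
scene window 0.63 [259.7 244.6] [0.6313 0.0031 0.0228]
scene collar 0.77 [265.1 213.9] [0.7428 0.0324 0.1322]
scene loupe 0.92 [222.0, 216.6, 265.4, 244.4] z [0.1315 0.1354 0.1389 0.1434 0.1462] tilt [-0.035 -0.014]
  rect (array([621.6,  -7.3]), array([105.4,  87.2]), 15.3)
scene collar ring z 123 [0.1143 0.1194 0.1243 0.1261 0.1276 0.1286]
scene base z 1867 0.019237336949384565
```

View pics/crop3.png

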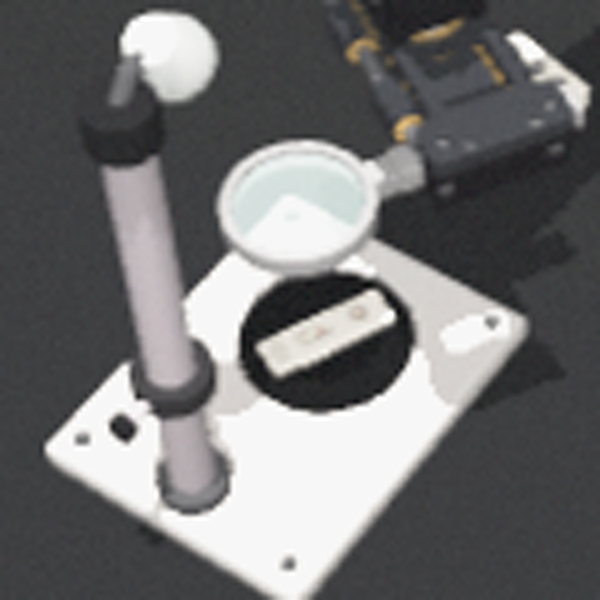

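Run:
```python
from h import *
p=cams.camera_params('scene')
print('lens',unproj(p,(231.2,239.7),z=.134),'window',unproj(p,(256.4,243.6),z=.025))
z=np.load('pics/sceneB.npz'); d=z['d']
H,W=d.shape; rr,cc=np.mgrid[0:H,0:W]; f=210/np.tan(np.radians(p['vfov'])/2)
def cloud(p,d):
    C=np.stack([(cc-p['cx'])/f_(p),-(rr-p['cy'])/f_(p),-np.ones_like(rr,float)],-1)*d[...,None]
    return C@rot(p['attitude']).T+np.array(p['eye'])
f_=lambda p:210/np.tan(np.radians(p['vfov'])/2)
X=cloud(p,d)
e=np.hypot(X[...,0]-.6275,X[...,1]+.006); k=(e<.048)&(X[...,2]>.11)&(X[...,2]<.16)&(d>0)
Q=X[k]; g=Q[(np.hypot(Q[:,0]-.6275,Q[:,1]+.006)<.033)]
print('frame pts',k.sum(),'mid extents',[(Q[:,i].max()+Q[:,i].min())/2 for i in(0,1)],[np.ptp(Q[:,i]) for i in (0,1)])
A=np.c_[g[:,:2]-[.6275,-.006],np.ones(len(g))]; print('glass plane',np.linalg.lstsq(A,g[:,2],rcond=None)[0],len(g))
pw=cams.camera_params('wrist'); X=cloud(pw,np.load('pics/wristB.npz')['d'])
u=np.array([.9515,-.3076]); w=X[...,:2]-np.array([.5558,.0181]); a=w@u; b=w@np.array([.3076,.9515])
k=(abs(b)<.008)&(a>-.085)&(a<.01)&(X[...,2]>.138)&(X[...,2]<.152); print('handle slope',np.polyfit(a[k],X[...,2][k],1),k.sum())
s=cams.camera_params('top')
for n in ['panel','bottle','timer']:
    for c in ['scene','top']:
        pc=cams.camera_params(c); im,d=cams.read_camera(c)
        for l in landmark_of(c,n)[:2]:
            r,q=l['position']; print(n,c,round(l['conf'],2),np.round([r,q],1))
```

```text
lens [ 0.62927319 -0.00650854  0.134     ] window [ 0.62699999 -0.00612747  0.025     ]
frame pts 714 mid extents [np.float64(0.6268006996701799), np.float64(-0.005287927567696471)] [np.float64(0.08816847195060507), np.float64(0.08215175359460791)]
glass plane [-0.00484115 -0.00847421  0.13821612] 391
handle slope [0.00261696 0.14484048] 6402
panel scene 0.55 [228.  159.9]
panel top 0.69 [148.2 386.3]
bottle scene 0.92 [351.5 295.6]
bottle top 0.85 [152.7 198.3]
timer scene 0.6 [211.  283.2]
timer top 0.78 [255.7 318.3]
```

Everything agrees: the lens is centred to about 2 mm and level within 0.01 rad, with the frame underside at about 0.127 against about 0.126 for the collar top. The bystanders haven't moved, so I'm handing in.

```bash
python3 -c "
from h import *
s=status.get_obs(); print(s['time_s'],s['grip_width'],np.abs(s['joint_velocities']).max()); print(env.sign_off())"
```

```text
20.5667 0.02178192823504792 0.1535493747828551
the job is handed in; nothing more can be done
None
```

I laid the cassette window up on the stage plate and let go of it. I then picked up the farthest hand lens by its handle and handed in, at about 20.6 s, still holding it over the window. The hand-in gives no verdict, so the figures below are my own last checks.

| Check | Measured | Allowed |
|---|---|---|
| Cassette centre to plate centre | about 5 mm (I aimed 4 mm away from the lamp for clearance) | 15 mm |
| Lens centre to plumb over the window | about 2 mm | 12 mm |
| Lens tilt | about 0.01 rad | 0.1 rad |
| Frame underside height | about 0.127 m, against a collar top at about 0.126 m | within 8 mm |

- **Bystanders:** the panel, bottle and timer were all detected within a few pixels of where they started.
- **Disagreements:** some network landmarks were off by 10–15 mm or landed on look-alikes. I relied on outlines, depth and shape fits instead. A rough plane fit over the whole lens gave a tilt of 0.035, most likely because the frame and handle differ in height; separate fits to the glass and the handle gave under 0.01.

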